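# Pack the cup and stack the turned bin over it

### The job

Put the small green cup upright into the grey bin, then stack the blue bin squarely on top, turned half a turn from the grey one (white cards at opposite ends), so that it rests level on the grey bin's ledges instead of nesting down onto the cup. Set both down without dropping them, keep the grey bin standing on the worktop, and leave the tape roll, tags and teal bowl where they are.

Things in the scene. Friction and masses are not known exactly. Their poses are not given: they have to be found in the camera images.
- cup_mid (a point): Small green handleless ceramic cup, 40 mm across at its widest, 35 mm high, upright; the point is its centre, half-way up (17.5 mm above its underside), z up along the cup. Mass 30 to 50 g.
- grey_bin_mid (a point): Centre of the grey stack-nest bin, half-way up (27.5 mm over its underside); x along it, y across, z up. Open bin, 177 mm long, 66 mm wide over the rim, 55 mm high, 0.16 kg, loose. Round the rim outside runs a vertical collar, 22 mm high: grip it there across the width. White card, 40 mm wide, outside on the -x end, with a white line on the rim above it; it stands out 2 mm.
- grey_bin_card (a point): Point on the grey bin's length axis at the end with the white card: 85 mm along -x from grey_bin_mid, at the same height.
- blue_bin_mid (a point): Centre of the blue bin, half-way up (27.5 mm over its underside); same shape, size and axes as the grey bin (white card at its -x end), 0.11 to 0.23 kg, loose. At the start it stands on the worktop roughly the same way round as the grey bin (within 1 rad).
- blue_bin_card (a point): Point on the blue bin's length axis at the end with the white card: 85 mm along -x from blue_bin_mid, at the same height.
- grey_bin: The grey bin; origin at the centre of its underside, axes as grey_bin_mid. Floor 3 mm thick; inside 43 mm wide at the floor, 59 mm at the rim; the full-width middle is 122 mm long at the floor, 136 mm at the ledges. Ledges 6 mm below the rim (49 mm over the underside), 16 mm deep: one 16 mm wide in the middle of the +x end, two in the corners of the -x end.
- blue_bin: The blue bin; origin at the centre of its underside. Set on the grey bin turned half a turn, its feet land on the grey ledges inside the rim, with about 5 mm of play each way, and its underside is 49 mm above the grey one's. The same way round it would sink to 30 mm, onto the cup.
- cup: The green cup itself; origin at the centre of its underside.
- tape: Bystander: roll of brown tape lying flat, 96 mm across, 48 mm high; origin at the centre of its underside. Leave it alone.
- tags: Bystander: small banded stack of kraft tags, 36x48x12 mm; origin at the centre of its underside. Leave it alone.
- small_bowl: Bystander: teal bowl, 76 mm across, 41 mm high; origin at the centre of its underside. Leave it alone.
Not all that is in view belongs to the job. Leave any orange or pink look-alike of the cup alone.

How it is judged:
By the outcome, as a careful person would: the job done as asked, in the order asked, and still so for the second after the job is handed in, with the robot touching nothing.
It also fails if it takes over 72 s, if anything falls off the work surface, if the arm or the gripper's body presses on something with over 40 N, if the wrist force passes 120 N, or if a joint passes its speed limit or range.

### The arm

A 6-joint arm with a two-finger parallel gripper is mounted at the origin on a cart in front of the work surface, level with it; the furniture and walls round the work are solid. World frame = base frame: x ahead of the robot, y to its left, z up, the work surface at z = 0. Lengths are in m, angles in rad, forces in N, time in s.
With the tool pointing down it reaches from about 0.325 to 0.9 m from the base axis. Payload 6.1 kg.
Tool frame: the origin (TCP) lies on the mounting face of the last link; the fingertips stand 173 mm ahead of it and the grasp point (between the pads) lies 155 mm ahead of it; z points along the fingers, y is the line along which they close (so a half turn about z gives the same grasp; the last joint's range is limited). The gripper opens to 85 mm and grips with 20 to 120 N. Pads are 22 mm wide; open, the fingers measure 114 mm over their backs; the gripper's body (76 mm by 85 mm) begins 54 mm behind the grasp point. The pads swing forward as they close: fully open they stand 13 mm farther back than shut.
Start: joints at [-1.292, 0.22, 1.526, -0, 1.395, -0.126], TCP at [0.246, -0.574, 0.405] pointing down, gripper open.
Joint ranges: [-2.98, 2.98], [-0.91, 2.08], [0.09, 2.57], [-1.24, 4.39], [0.2, 2.65], [-2.68, 2.68]. Speed limits (rad/s): [2.57, 2.57, 3.01, 3.14, 3.14, 3.14].

### API

Orientations are given as a rotation vector (axis times angle).
In Python, from rig import * gives the robot as it stands.
- The arm moves only by the tool move_arm, never from a script. Its argument "increments" is a list that holds one entry, the list of rows, each a list of 7 numbers: the shift along the tool's x, y, z in m, then the turn, a rotation vector about the tool's x, y, z in degrees, then the gripper command: -1 is shut, 1 is fully open, values between are in proportion. A call has 1 to 20 rows; each row is the pose to reach, as a shift and turn from the pose commanded when the call began, along the tool's axes at that moment; what a row does not reach only later rows make up. A row lasts 1/8 s, in which the tool goes at most 62.5 mm and 10.7 degrees, less where a joint would pass 70% of its speed; a pose out of reach is approached as far as the arm can. A call with a gripper value outside its range is refused whole. The fingers move at their own pace and stop on an object; "force" is the grip in N (left out, the last holds). Time passes only in rows, so rows that repeat a pose let the fingers close. It gives the time, the measured TCP pose, the force, the opening and the grip force at its end, in the units of the state.
- observe(): the state, without advancing time (a new reading comes with each control period).
- grab_frame(name): name is "scene" or "top" or "wrist"; returns a dict with "img" (384x512x3 uint8, blue, green, red), "depth" (384x512 float32, m along the optical axis (not along the pixel's ray), 0 where there is no reading), "fovy" (degrees; the focal length in pixels is half the picture's height over the tangent of half this angle, whatever the lens; pixels are square), "cx", "cy" (the principal point, pixels), "rvec" (rotation vector, rad) and "tvec" (3), from world to camera coordinates, as OpenCV has them. Camera axes: x right, y down, z forward; pixel columns grow to the right and rows downward; lengths in m; the calibration is good to about 2 mm. A picture is of the moment at which its call begins.
- sign_off(): hands the job in; it is judged then, once.
The state is a dict: "time_s": time; "qpos": joint angles; "joint_vel": joint speeds; "joint_torque": joint torques, N m; "tool_pos": TCP position; "tcp_rot": TCP orientation; "wrist_force": force on the tool from outside, world axes, zero at the start; "moment": the same for the moment, N m; "grip_width": finger opening in m; "finger_force": force on a finger pad.
Only numpy, scipy, OpenCV 4.12 (cv2) and the standard library are available. Lean on these libraries where they do the work, as an engineer would, in place of code of your own. Each camera call takes 0.05 s, during which the arm holds its last target. There are 200 camera calls.

## Working session

There is one attempt and no reset: what is moved stays moved. The work goes in short steps, Python scripts to look and compute and a tool call to move; the robot and the scene stay as the last step left them, time stands still between calls to the robot, and variables do not carry over. Pictures are saved under pics/ and viewed, at most 10 in all, crops included, and the job is handed in when it is done.

Besides the shell and the picture viewer there is one more tool, called after ">>>" by a JSON object that holds its "fn" and its "kwargs", one argument or row to a line. move_arm: Moves the arm, as the interface text tells. Its arguments: {"type":"object","properties":{"increments":{"type":"array","items":{"type":"array","items":{"type":"array","items":{"type":"number"}}}},"force":{"type":"number"}},"required":["increments"]}

```bash
mkdir -p pics; ls
cat > h.py <<'E'
from rig import *
import numpy as np, cv2
from scipy.spatial.transform import Rotation as R
def cloud(f):
    d=f["depth"]; h,w=d.shape; fl=h/2/np.tan(np.radians(f["fovy"])/2)
    u,v=np.meshgrid(np.arange(w),np.arange(h))
    pc=np.dstack([(u-f["cx"])/fl*d,(v-f["cy"])/fl*d,d])
    Rm=R.from_rotvec(np.ravel(f["rvec"])).as_matrix()
    p=(pc-np.ravel(f["tvec"]))@Rm
    p[d==0]=np.nan
    return p
E
python3 - <<'E'
from h import *
for n in("scene","top"):
    f=grab_frame(n); np.savez(n+"0.npz",**f); cv2.imwrite(f"pics/{n}0.png",f["img"])
s=observe(); print(s)
E
```

```text
pics
{'time_s': 0.1, 'qpos': array([-1.29207518e+00,  2.21166145e-01,  1.52750025e+00, -1.16498781e-06,
        1.39470785e+00, -1.26101665e-01]), 'joint_vel': array([ 0.00154111, -0.00062692, -0.00343756,  0.00047376,  0.0005346 ,
       -0.00211134]), 'joint_torque': array([ 1.48043880e-03, -4.98242140e+01, -3.90547693e+01, -6.34103321e-05,
        5.61869485e-03, -3.84116504e-05]), 'tool_pos': array([ 0.24608796, -0.57424932,  0.40369479]), 'tcp_rot': array([-3.07571584e+00, -6.31204151e-01,  2.15020651e-04]), 'wrist_force': array([-0.35183705,  0.01407647,  0.06818693]), 'moment': array([-0.01393505, -0.02972035, -0.03459691]), 'finger_force': 0.0, 'grip_width': 0.08556029727735392}
```

View pics/scene0.png

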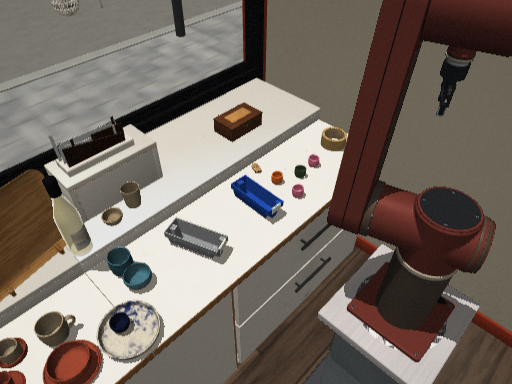

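View pics/top0.png

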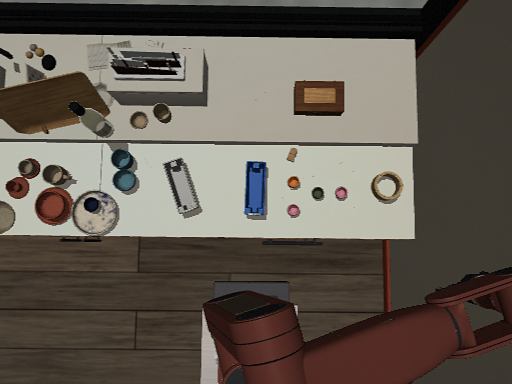

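Top view: the small cups are orange (293,183), pink (293,211), pink (341,193) and dark green (318,193). Only (318,193) fits "green". The blue bin is at (256,188), the grey bin at (182,187), the teal bowls at (123,160) and (124,181). I'll confirm the cup in a crop and measure all of them.

Run:
```python
from h import *
f=dict(np.load("top0.npz")); p=cloud(f); im=f["img"]
cv2.imwrite("pics/crop1.png",cv2.resize(im[145:228,155:355],None,fx=4,fy=4,interpolation=cv2.INTER_CUBIC))
def reg(n,c0,c1,r0,r1,zmin,zmax=.09):
    q=p[r0:r1,c0:c1].reshape(-1,3); q=q[(q[:,2]>zmin)&(q[:,2]<zmax)]
    r=cv2.minAreaRect((q[:,:2]*1000).astype(np.float32))
    print(n,len(q),np.round(r[0]),np.round(r[1]),round(r[2],1),"zmax",q[:,2].max().round(3),"mean",q.mean(0).round(3))
reg("table",210,235,160,220,-1)
reg("cup",306,330,181,204,.02)
reg("orange",284,303,174,193,.02)
reg("blue",240,272,154,224,.035)
reg("grey",158,205,150,222,.035)
reg("tags",284,300,146,164,.006)
reg("pink1",284,303,202,220,.02)
reg("shelf",210,280,60,130,-1,.5)
reg("bowl",108,140,168,195,.02)
```

```text
table 1496 [535. 100.] [206.  84.] 1.1 zmax 0.01 mean [0.535 0.099 0.   ]
cup 46 [ 525. -223.] [37. 37.] 2.2 zmax 0.042 mean [ 0.523 -0.222  0.031]
orange 48 [ 561. -140.] [37. 38.] 3.7 zmax 0.042 mean [ 0.56  -0.14   0.032]
blue 365 [536. -12.] [ 66. 179.] 88.5 zmax 0.063 mean [ 0.536 -0.012  0.05 ]
grey 408 [541. 237.] [180.  67.] 19.6 zmax 0.062 mean [0.541 0.239 0.05 ]
tags 84 [ 661. -145.] [42. 50.] 12.6 zmax 0.02 mean [ 0.659 -0.138  0.012]
pink1 45 [ 467. -140.] [36. 38.] 45.4 zmax 0.043 mean [ 0.466 -0.14   0.032]
shelf 4883 [855.  26.] [248. 237.] 0.5 zmax 0.067 mean [0.854 0.025 0.055]
bowl 160 [562. 428.] [73. 76.] 61.1 zmax 0.05 mean [0.564 0.43  0.035]
```

View pics/crop1.png

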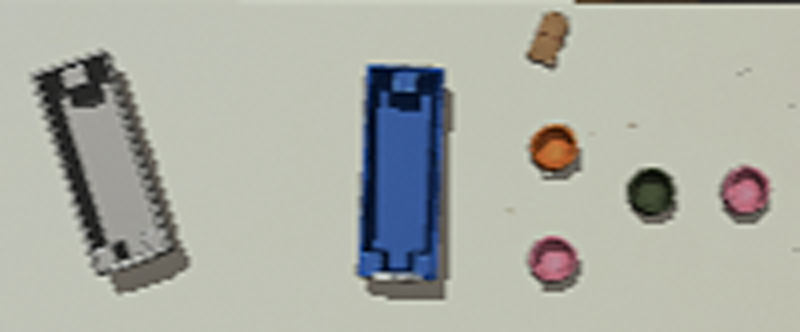

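The crop confirms the dark-green cup at crop (652,193) as the right one; its neighbours are orange and pink. Both bins have their two-corner-ledge end (the card end) towards the robot: blue yaw ≈ -1.5°, grey yaw ≈ +19.6°. I'll move above the cup with the fingers closing along world x.

>>> {"fn": "move_arm", "kwargs": {
  "increments": [
    [[0.394,-0.213,0.1,0,0,-66.8,1],[0.394,-0.213,0.1,0,0,-66.8,1],[0.394,-0.213,0.1,0,0,-66.8,1],[0.394,-0.213,0.1,0,0,-66.8,1],[0.394,-0.213,0.1,0,0,-66.8,1],[0.394,-0.213,0.1,0,0,-66.8,1],[0.394,-0.213,0.1,0,0,-66.8,1],[0.394,-0.213,0.1,0,0,-66.8,1],[0.394,-0.213,0.1,0,0,-66.8,1],[0.394,-0.213,0.1,0,0,-66.8,1],[0.394,-0.213,0.1,0,0,-66.8,1]]
  ],
  "force": 30
}}

```text
time_s: 1.48
tool_pos: [0.5239, -0.2249, 0.3052]
tcp_rot: [2.223, 2.218, -0.0]
wrist_force: [0.8, 0.7, -0.6]
grip_width: 0.0854
finger_force: 0.0
```

```bash
cat >> h.py <<'E'
def st():
    s=observe(); m=R.from_rotvec(s["tcp_rot"]).as_matrix()
    print("t",round(s["time_s"],2),"tcp",s["tool_pos"].round(4),"psi",np.degrees(np.arctan2(m[1,0],m[0,0])).round(2),"zax",m[:,2].round(4),"F",s["wrist_force"].round(1),"w",round(s["grip_width"],4),"ff",round(s["finger_force"],1),"q6",round(s["qpos"][5],2))
    return s,m
def go(x,y,z,psi):
    s,m=st(); p=np.radians(psi)
    g=np.array([[np.cos(p),np.sin(p),0],[np.sin(p),-np.cos(p),0],[0,0,-1]]).T
    print("->",(x,y,z,psi),"shift",(m.T@(np.array([x,y,z])-s["tool_pos"])).round(4),"turn",np.degrees(R.from_matrix(m.T@g).as_rotvec()).round(2))
E
python3 - <<'E'
from h import *
f=grab_frame("wrist"); np.savez("w1.npz",**f); cv2.imwrite("pics/w1.png",f["img"]); st()
p=cloud(f); hsv=cv2.cvtColor(f["img"],cv2.COLOR_BGR2HSV)
m=(hsv[...,0]>35)&(hsv[...,0]<85)&(hsv[...,1]>50)&(p[...,2]<.06)&(p[...,2]>.02)
q=p[m]; print(len(q),(cv2.minEnclosingCircle((q[:,:2]*1000).astype(np.float32))),q.mean(0),np.percentile(q[:,2],[5,50,95]))
E
```

```text
t 1.52 tcp [ 0.5239 -0.2248  0.3051] psi 89.87 zax [ 5.e-04 -5.e-04 -1.e+00] F [ 0.5 -0.2 -0.4] w 0.0855 ff 0.0 q6 -0.54
402 ((525.3391723632812, -223.9929962158203), 19.721643447875977) [ 0.52459737 -0.21932416  0.03309385] [0.03147316 0.03315938 0.0348516 ]
```

View pics/w1.png

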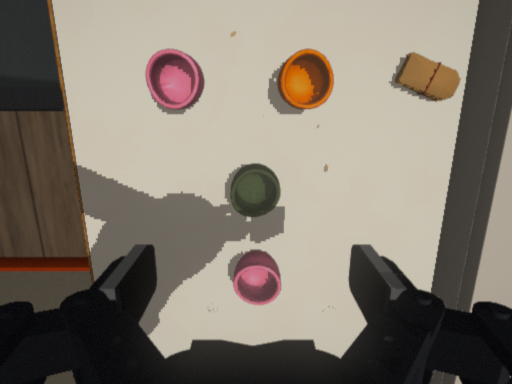

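The wrist view shows the green cup at (255,190), with orange (306,80) and pinks (174,78), (258,278) clear of the finger line. The cup centre is at about (0.525,-0.223). I'll descend, close, and lift slightly.

>>> {"fn": "move_arm", "kwargs": {
  "increments": [
    [[0.002,0.001,0.06,0,0,0,1],[0.002,0.001,0.1,0,0,0,1],[0.002,0.001,0.125,0,0,0,1],[0.002,0.001,0.125,0,0,0,1],[0.002,0.001,0.125,0,0,0,-1],[0.002,0.001,0.125,0,0,0,-1],[0.002,0.001,0.125,0,0,0,-1],[0.002,0.001,0.125,0,0,0,-1],[0.002,0.001,0.125,0,0,0,-1],[0.002,0.001,0.125,0,0,0,-1],[0.002,0.001,0.125,0,0,0,-1]]
  ],
  "force": 30
}}

```text
time_s: 2.9
tool_pos: [0.5262, -0.222, 0.1815]
tcp_rot: [2.219, 2.219, 0.001]
wrist_force: [-0.9, 1.0, 6.2]
grip_width: 0.0378
finger_force: 30.1
```

>>> {"fn": "move_arm", "kwargs": {
  "increments": [
    [[0,0,-0.06,0,0,0,-1],[0,0,-0.12,0,0,0,-1],[0.06,0.002,-0.12,0,0,-5,-1],[0.12,0.004,-0.12,0,0,-10,-1],[0.18,0.006,-0.12,0,0,-15,-1],[0.24,0.008,-0.12,0,0,-19.6,-1],[0.3,0.01,-0.12,0,0,-19.6,-1],[0.36,0.012,-0.12,0,0,-19.6,-1],[0.41,0.014,-0.12,0,0,-19.6,-1],[0.44,0.015,-0.12,0,0,-19.6,-1],[0.459,0.015,-0.12,0,0,-19.6,-1],[0.459,0.015,-0.12,0,0,-19.6,-1],[0.459,0.015,-0.12,0,0,-19.6,-1]]
  ]
}}

```text
time_s: 4.53
tool_pos: [0.5406, 0.2365, 0.2996]
tcp_rot: [1.812, 2.566, -0.001]
wrist_force: [-0.2, -0.6, -0.6]
grip_width: 0.0376
finger_force: 30.6
```

Run:
```python
from h import *
f=grab_frame("wrist"); np.savez("w2.npz",**f); cv2.imwrite("pics/w2.png",f["img"]); st()
p=cloud(f)
m=(p[...,2]<.062)&(p[...,2]>.047)&(abs(p[...,0]-.541)<.14)&(abs(p[...,1]-.237)<.12)
m=cv2.morphologyEx(m.astype(np.uint8),cv2.MORPH_OPEN,np.ones((3,3)))>0
q=p[m]; r=cv2.minAreaRect((q[:,:2]*1000).astype(np.float32)); print(len(q),r,np.percentile(q[:,2],[5,50,95]))
v,u=np.where(m); print(u.min(),u.max(),v.min(),v.max())
```

```text
t 4.58 tcp [0.5406 0.2363 0.2996] psi 109.52 zax [-2.e-04 -5.e-04 -1.e+00] F [ 0.6 -0.3 -0.1] w 0.0374 ff 30.6 q6 -0.06
5880 ((541.9130249023438, 237.08447265625), (179.28131103515625, 66.58406066894531), 19.958309173583984) [0.04768324 0.05243353 0.0551743 ]
123 388 156 248
```

View pics/w2.png

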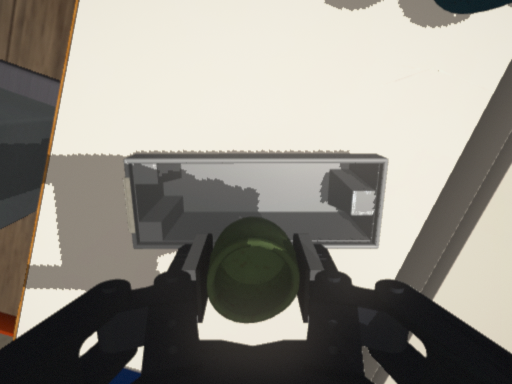

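The wrist view shows the grey bin spanning (123–388,156–248), with the card end at the left. The cup is held upright at (254,270). The bin centre is about (0.5425,0.2375), yaw 20°. Lowering.

>>> {"fn": "move_arm", "kwargs": {
  "increments": [
    [[0.0005,0.002,0.03,0,0,-0.5,-1],[0.0005,0.002,0.06,0,0,-0.5,-1],[0.0005,0.002,0.08,0,0,-0.5,-1],[0.0005,0.002,0.095,0,0,-0.5,-1],[0.0005,0.002,0.104,0,0,-0.5,-1],[0.0005,0.002,0.11,0,0,-0.5,-1],[0.0005,0.002,0.1135,0,0,-0.5,-1],[0.0005,0.002,0.1135,0,0,-0.5,-1],[0.0005,0.002,0.1135,0,0,-0.5,-1]]
  ]
}}

```text
time_s: 5.7
tool_pos: [0.5424, 0.2387, 0.1867]
tcp_rot: [1.799, 2.575, 0.001]
wrist_force: [0.3, 0.4, -0.3]
grip_width: 0.0378
finger_force: 30.6
```

>>> {"fn": "move_arm", "kwargs": {
  "increments": [
    [[-0.001,0,0.001,0,0,0,-1],[-0.001,0,0.001,0,0,0,-1],[-0.001,0,0.002,0,0,0,-1],[-0.001,0,0.002,0,0,0,-1]]
  ]
}}

```text
time_s: 6.2
tool_pos: [0.5427, 0.2377, 0.1846]
tcp_rot: [1.8, 2.575, 0.0]
wrist_force: [-1.1, 0.2, 3.1]
grip_width: 0.0374
finger_force: 31.0
```

Contact at 3 N. I'll open part way and rise.

>>> {"fn": "move_arm", "kwargs": {
  "increments": [
    [[0,0,0,0,0,0,0.3],[0,0,0,0,0,0,0.3],[0,0,0,0,0,0,0.3],[0,0,0,0,0,0,0.3],[0,0,-0.01,0,0,0,0.3],[0,0,-0.03,0,0,0,0.3],[0,0,-0.07,0,0,0,0.3],[0,0,-0.13,0,0,0,0.3],[0,0,-0.17,0,0,0,1],[0,0,-0.17,0,0,0,1]]
  ]
}}

```text
time_s: 7.45
tool_pos: [0.5439, 0.2381, 0.3612]
tcp_rot: [1.796, 2.569, 0.014]
wrist_force: [0.2, 1.1, -0.2]
grip_width: 0.0851
finger_force: 0.0
```

Run:
```python
from h import *
f=grab_frame("wrist"); np.savez("w3.npz",**f); cv2.imwrite("pics/w3.png",f["img"])
p=cloud(f)
m=(p[...,2]<.062)&(p[...,2]>.047)&(abs(p[...,0]-.541)<.14)&(abs(p[...,1]-.237)<.12)
m=cv2.morphologyEx(m.astype(np.uint8),cv2.MORPH_OPEN,np.ones((3,3)))>0
q=p[m]; r=cv2.minAreaRect((q[:,:2]*1000).astype(np.float32)); print(len(q),r)
hsv=cv2.cvtColor(f["img"],cv2.COLOR_BGR2HSV)
m=(hsv[...,0]>35)&(hsv[...,0]<85)&(hsv[...,1]>50)&(p[...,2]<.06)&(p[...,2]>.03)&(abs(p[...,0]-.541)<.06)&(abs(p[...,1]-.237)<.06)
q=p[m]; print(len(q),cv2.minEnclosingCircle((q[:,:2]*1000).astype(np.float32)),np.percentile(q[:,2],[5,50,95]))
go(.537,-.012,.33,-1.5)
```

```text
4221 ((542.1126708984375, 236.76922607421875), (179.09912109375, 66.65245819091797), 19.587797164916992)
334 ((543.5255737304688, 236.13726806640625), 19.687774658203125) [0.03404416 0.03603582 0.03763933]
t 7.5 tcp [0.5431 0.2379 0.3582] psi 110.09 zax [ 0.0061  0.0018 -1.    ] F [ 0.1  0.7 -0. ] w 0.0853 ff 0.0 q6 -0.07
-> (0.537, -0.012, 0.33, -1.5) shift [-0.2326 -0.0918  0.0277] turn [  0.26  -0.34 111.59]
```

View pics/w3.png

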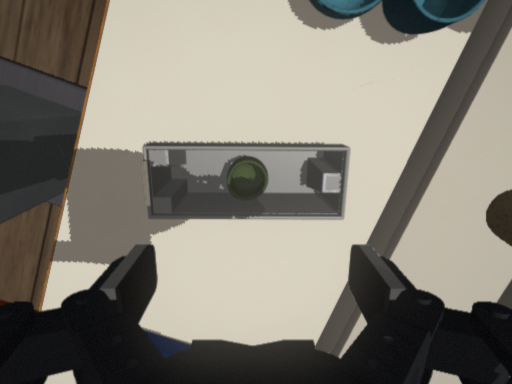

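The cup stands upright mid-bin at (247,178) with its rim at z≈0.037. The grey bin hasn't moved. Next, above the blue bin.

>>> {"fn": "move_arm", "kwargs": {
  "increments": [
    [[-0.233,-0.092,0.028,0,0,111.6,1],[-0.233,-0.092,0.028,0,0,111.6,1],[-0.233,-0.092,0.028,0,0,111.6,1],[-0.233,-0.092,0.028,0,0,111.6,1],[-0.233,-0.092,0.028,0,0,111.6,1],[-0.233,-0.092,0.028,0,0,111.6,1],[-0.233,-0.092,0.028,0,0,111.6,1],[-0.233,-0.092,0.028,0,0,111.6,1],[-0.233,-0.092,0.028,0,0,111.6,1],[-0.233,-0.092,0.028,0,0,111.6,1],[-0.233,-0.092,0.028,0,0,111.6,1],[-0.233,-0.092,0.028,0,0,111.6,1],[-0.233,-0.092,0.028,0,0,111.6,1],[-0.233,-0.092,0.028,0,0,111.6,1]]
  ]
}}

```text
time_s: 9.25
tool_pos: [0.5361, -0.0127, 0.326]
tcp_rot: [-3.141, 0.04, 0.001]
wrist_force: [-0.6, 0.7, 0.3]
grip_width: 0.0856
finger_force: 0.0
```

Run:
```python
from h import *
f=grab_frame("wrist"); np.savez("w4.npz",**f); cv2.imwrite("pics/w4.png",f["img"])
p=cloud(f)
m=(p[...,2]<.062)&(p[...,2]>.047)&(abs(p[...,0]-.536)<.12)&(abs(p[...,1]+.012)<.06)
m=cv2.morphologyEx(m.astype(np.uint8),cv2.MORPH_OPEN,np.ones((3,3)))>0
q=p[m]; r=cv2.minAreaRect((q[:,:2]*1000).astype(np.float32)); print(len(q),r); v,u=np.where(m); print(u.min(),u.max(),v.min(),v.max())
go(.537,-.012,.199,-1.5)
```

```text
5391 ((536.6546020507812, -12.589313507080078), (66.28855895996094, 178.5310821533203), 88.39698028564453)
206 299 70 294
t 9.3 tcp [ 0.5361 -0.0128  0.3261] psi -1.47 zax [-3.e-04  0.e+00 -1.e+00] F [-0.3  0.3  0.2] w 0.0853 ff 0.0 q6 1.43
-> (0.537, -0.012, 0.199, -1.5) shift [ 0.0009 -0.0008  0.1271] turn [-0.    0.02  0.03]
```

View pics/w4.png

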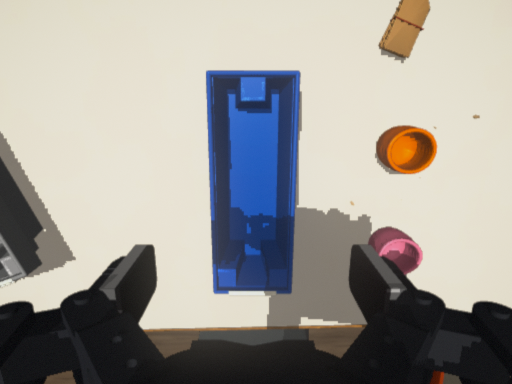

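The wrist view shows the blue bin spanning (206–299, 70–294), with the card line at its near end (252,293). It sits about 1 mm off the tool axis and is aligned with it. I'll descend and grip the collar.

>>> {"fn": "move_arm", "kwargs": {
  "increments": [
    [[0.0015,0,0.05,0,0,0,1],[0.0015,0,0.09,0,0,0,1],[0.0015,0,0.115,0,0,0,1],[0.0015,0,0.133,0,0,0,1],[0.0015,0,0.133,0,0,0,1],[0.0015,0,0.133,0,0,0,-1],[0.0015,0,0.133,0,0,0,-1],[0.0015,0,0.133,0,0,0,-1],[0.0015,0,0.133,0,0,0,-1],[0.0015,0,0.133,0,0,0,-1]]
  ],
  "force": 50
}}

```text
time_s: 10.55
tool_pos: [0.5386, -0.0129, 0.1948]
tcp_rot: [3.141, -0.041, 0.004]
wrist_force: [-0.3, -0.2, 7.0]
grip_width: 0.0652
finger_force: 57.4
```

>>> {"fn": "move_arm", "kwargs": {
  "increments": [
    [[0,0,-0.02,0,0,0,-1],[0,0,-0.06,0,0,0,-1],[0,0,-0.11,0,0,0,-1],[0,0,-0.15,0,0,-5,-1],[0,-0.02,-0.16,0,0,-14,-1],[-0.001,-0.05,-0.16,0,0,-24,-1],[-0.001,-0.08,-0.16,0,0,-34,-1],[-0.001,-0.11,-0.16,0,0,-44,-1],[-0.001,-0.14,-0.16,0,0,-54,-1],[-0.001,-0.17,-0.16,0,0,-64,-1],[-0.002,-0.2,-0.16,0,0,-74,-1],[-0.002,-0.22,-0.16,0,0,-84,-1],[-0.002,-0.24,-0.16,0,0,-94,-1],[-0.002,-0.25,-0.16,0,0,-104,-1],[-0.002,-0.25,-0.16,0,0,-110,-1],[-0.002,-0.25,-0.16,0,0,-110,-1]]
  ]
}}

```text
time_s: 12.55
tool_pos: [0.5419, 0.2373, 0.3528]
tcp_rot: [-1.836, -2.549, 0.001]
wrist_force: [0.8, -0.2, -2.1]
grip_width: 0.065
finger_force: 56.5
```

```bash
python3 -c "
from h import *
go(.543,.237,.352,199.8)"
```

```text
t 12.55 tcp [0.5419 0.2373 0.3528] psi 108.46 zax [-8.e-04 -3.e-04 -1.e+00] F [ 0.8 -0.2 -2.1] w 0.065 ff 56.5 q6 -0.04
-> (0.543, 0.237, 0.352, 199.8) shift [-0.0006  0.0009  0.0008] turn [-4.000e-02 -4.000e-02 -9.134e+01]
```

>>> {"fn": "move_arm", "kwargs": {
  "increments": [
    [[-0.0005,0.001,0,0,0,-10,-1],[-0.0005,0.001,0,0,0,-20,-1],[-0.0005,0.001,0,0,0,-30,-1],[-0.0005,0.001,0,0,0,-40,-1],[-0.0005,0.001,0,0,0,-50,-1],[-0.0005,0.001,0,0,0,-60,-1],[-0.0005,0.001,0,0,0,-70,-1],[-0.0005,0.001,0,0,0,-79,-1],[-0.0005,0.001,0,0,0,-86,-1],[-0.0005,0.001,0,0,0,-91.3,-1],[-0.0005,0.001,0,0,0,-91.3,-1],[-0.0005,0.001,0,0,0,-91.3,-1]]
  ]
}}

```text
time_s: 14.05
tool_pos: [0.5433, 0.2368, 0.3531]
tcp_rot: [0.535, -3.095, 0.0]
wrist_force: [-0.6, 0.7, -1.1]
grip_width: 0.0653
finger_force: 56.5
```

Run:
```python
from h import *
s,mt=st()
for n in("wrist","top"):
    f=grab_frame(n); np.savez(n+"5.npz",**f); p=cloud(f); im=f["img"]
    if n=="wrist": w=im
    b=(im[...,0].astype(int)>im[...,2]+40)&(im[...,0]>50)
    z=p[...,2]; m=b&(z>.19)&(z<.23)&(abs(p[...,0]-.543)<.12)&(abs(p[...,1]-.237)<.1)
    m=cv2.morphologyEx(m.astype(np.uint8),cv2.MORPH_OPEN,np.ones((2,2)))>0
    q=p[m]; print(n,len(q))
    if len(q)<20: continue
    print(cv2.minAreaRect((q[:,:2]*1000).astype(np.float32)),np.percentile(q[:,2],[5,50,95]))
    # level check: plane through rim pixels
    A=np.c_[q[:,:2]-[.543,.237],np.ones(len(q))]; c=np.linalg.lstsq(A,q[:,2],rcond=None)[0]; print("slopes",c.round(4))
t=cv2.resize(im[110:250,90:290],(548,384),interpolation=cv2.INTER_CUBIC)
cv2.imwrite("pics/c5.png",cv2.resize(np.hstack([w,t]),(800,290)))
```

```text
t 14.05 tcp [0.5433 0.2368 0.3531] psi -160.38 zax [-2.e-04 -1.e-04 -1.e+00] F [-0.6  0.7 -1.1] w 0.0653 ff 56.5 q6 -1.64
wrist 18886
((556.9571533203125, 306.1013488769531), (298.26849365234375, 62.446739196777344), 45.58641815185547) [nan nan nan]
 ** On entry to DLASCL parameter number  4 had an illegal value
 ** On entry to DLASCL parameter number  4 had an illegal valueTraceback (most recent call last):
  File "<stdin>", line 13, in <module>
    x, resids, rank, s = _umath_linalg.lstsq(a, b, rcond,
                         ~~~~~~~~~~~~~~~~~~~^^^^^^^^^^^^^
                                             signature=signature)
                                             ^^^^^^^^^^^^^^^^^^^^
    raise LinAlgError("SVD did not converge in Linear Least Squares")
numpy.linalg.LinAlgError: SVD did not converge in Linear Least Squares
```

Run:
```python
from h import *
w=np.load("wrist5.npz")
ft=grab_frame("top"); np.savez("top5.npz",**ft)
for n,f in(("wrist",dict(w)),("top",ft)):
    p=cloud(f); im=f["img"]
    b=(im[...,0].astype(int)>im[...,2]+40)&(im[...,0]>50)
    z=p[...,2]; m=b&np.isfinite(z)&(z>.2)&(z<.222)&(abs(p[...,0]-.543)<.12)&(abs(p[...,1]-.237)<.1)
    m=cv2.morphologyEx(m.astype(np.uint8),cv2.MORPH_OPEN,np.ones((2,2)))>0
    m&=np.isfinite(z)
    q=p[m]; print(n,len(q))
    if len(q)<20: continue
    print(cv2.minAreaRect((q[:,:2]*1000).astype(np.float32)),np.percentile(q[:,2],[5,50,95]))
    a=np.radians(19.8); l=(q[:,:2]-[.543,.237])@[np.cos(a),np.sin(a)]
    print("slope along",np.polyfit(l,q[:,2],1).round(4), "range",l.min(),l.max())
t=cv2.resize(ft["img"][110:250,90:290],(548,384),interpolation=cv2.INTER_CUBIC)
cv2.imwrite("pics/c5.png",cv2.resize(np.hstack([w["img"],t]),(800,290)))
```

```text
wrist 14833
((573.7770385742188, 288.82171630859375), (299.02764892578125, 109.7440414428711), 46.84431838989258) [0.20212548 0.20966435 0.21336166]
slope along [-0.029   0.2077] range -0.08583930187394707 0.1844056754484588
top 34
((551.8087768554688, 212.13946533203125), (167.92276000976562, 29.213459014892578), 19.240859985351562) [0.00427472 0.20368278 0.21706815]
slope along [-0.6776  0.1418] range -0.08414867574269792 0.08389777870442909
```

View pics/c5.png

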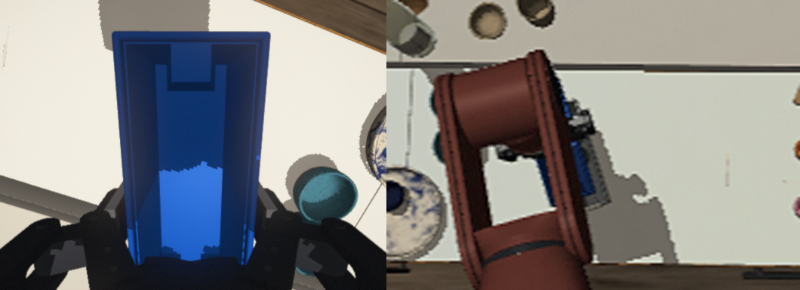

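The wrist view (left half) shows the blue bin held straight with its +x end ledge at the top. The card end is now away from the robot, so it's turned half a turn. I'll measure its pose in the grip.

Run:
```python
from h import *
f=dict(np.load("wrist5.npz")); p=cloud(f); im=f["img"]; print(np.ravel(f["tvec"]),f["fovy"])
b=(im[...,0].astype(int)>im[...,2]+20); b[:, 0:100]=0; b[:,400:]=0
z=p[...,2]; a=np.radians(-160.38); ex=np.array([np.cos(a),np.sin(a)]); ey=np.array([-ex[1],ex[0]])
l=(p[...,:2]-[.5433,.2368])@ex; c=(p[...,:2]-[.5433,.2368])@ey
m=b&np.isfinite(z)&(z>.2)&(z<.225)&(abs(c)<.05)&(abs(l)<.12)
for l0 in np.arange(-.02,.1,.02):
    k=m&(abs(l-l0)<.006)
    for sg in(-1,1):
        kk=k&(c*sg>.026)&(z>np.nanmax(np.where(k&(c*sg>.026),z,np.nan))-.006) if (k&(c*sg>.026)).any() else k&False
        if kk.sum()>5: print(round(l0,2),sg,kk.sum(),"z",np.percentile(z[kk],[10,50,90]).round(4),"c",np.percentile(c[kk],[2,98]).round(4))
k=m&(abs(c)<.03)&(l>.06)&(z>.207); print("end",np.percentile(l[k],[2,50,98,100]).round(4),np.percentile(z[k],[10,50,90]).round(4))
```

```text
[-0.040673   -0.59062434  0.16887399] 61.10164954840722
-0.02 -1 231 z [0.2099 0.2122 0.2131] c [-0.0328 -0.0294]
-0.02 1 227 z [0.2097 0.2122 0.2131] c [0.029  0.0323]
0.0 -1 314 z [0.2104 0.2124 0.2132] c [-0.0329 -0.0295]
0.0 1 325 z [0.2104 0.2124 0.2132] c [0.029  0.0324]
0.02 -1 351 z [0.2097 0.2124 0.2132] c [-0.0329 -0.0295]
0.02 1 356 z [0.21   0.2123 0.2132] c [0.029  0.0324]
0.04 -1 386 z [0.21   0.2123 0.2133] c [-0.0327 -0.0295]
0.04 1 399 z [0.2099 0.2122 0.2132] c [0.0289 0.0324]
0.06 -1 449 z [0.2099 0.2123 0.2132] c [-0.0327 -0.0296]
0.06 1 468 z [0.21   0.2123 0.2132] c [0.0289 0.0323]
0.08 -1 622 z [0.2106 0.2123 0.2134] c [-0.0328 -0.0263]
0.08 1 626 z [0.2108 0.2123 0.2134] c [0.0262 0.0324]
end [0.0625 0.0829 0.086  0.0865] [0.2073 0.2116 0.2131]
```

The bin is level in the grip, with its centre 2 mm behind the TCP along its x. Lowering to about 4 mm over the ledges.

>>> {"fn": "move_arm", "kwargs": {
  "increments": [
    [[0.002,0,0.02,0,0,-0.2,-1],[0.002,0,0.04,0,0,-0.2,-1],[0.002,0,0.06,0,0,-0.2,-1],[0.002,0,0.075,0,0,-0.2,-1],[0.002,0,0.087,0,0,-0.2,-1],[0.002,0,0.094,0,0,-0.2,-1],[0.002,0,0.099,0,0,-0.2,-1],[0.002,0,0.103,0,0,-0.2,-1],[0.002,0,0.1055,0,0,-0.2,-1],[0.002,0,0.1055,0,0,-0.2,-1],[0.002,0,0.1055,0,0,-0.2,-1]]
  ]
}}

```text
time_s: 15.52
tool_pos: [0.5416, 0.2364, 0.248]
tcp_rot: [-0.545, 3.093, 0.0]
wrist_force: [0.1, -0.3, -1.3]
grip_width: 0.0652
finger_force: 56.5
```

```bash
python3 -c "
from h import *
go(.5411,.2364,.2438,199.8)"
```

```text
t 15.53 tcp [0.5416 0.2364 0.248 ] psi -160.01 zax [ 5.e-04  1.e-04 -1.e+00] F [ 0.1 -0.3 -1.3] w 0.0652 ff 56.5 q6 -1.64
-> (0.5411, 0.2364, 0.2438, 199.8) shift [0.0005 0.0002 0.0042] turn [-0.    0.03  0.19]
```

>>> {"fn": "move_arm", "kwargs": {
  "increments": [
    [[0.0005,0,0.001,0,0,0.1,-1],[0.0005,0,0.002,0,0,0.1,-1],[0.0005,0,0.003,0,0,0.1,-1],[0.0005,0,0.0035,0,0,0.1,-1],[0.0005,0,0.004,0,0,0.1,-1],[0.0005,0,0.004,0,0,0.1,-1],[0.0005,0,0.004,0,0,0.1,-1]]
  ]
}}

```text
time_s: 16.4
tool_pos: [0.541, 0.2362, 0.2438]
tcp_rot: [-0.543, 3.094, -0.0]
wrist_force: [-0.2, -0.2, -0.7]
grip_width: 0.0651
finger_force: 56.8
```

>>> {"fn": "move_arm", "kwargs": {
  "increments": [
    [[0,0,0.0005,0,0,0,-1],[0,0,0.0005,0,0,0,-1],[0,0,0.001,0,0,0,-1],[0,0,0.001,0,0,0,-1]]
  ]
}}

```text
time_s: 16.9
tool_pos: [0.541, 0.2362, 0.2438]
tcp_rot: [0.543, -3.094, 0.0]
wrist_force: [-5.6, -1.9, 9.5]
grip_width: 0.0652
finger_force: 57.9
```

Contact at 9.5 N and at exactly the expected height (underside 49 mm above the grey one's). Releasing gently and rising.

>>> {"fn": "move_arm", "kwargs": {
  "increments": [
    [[0,0,-0.0007,0,0,0,-1],[0,0,-0.0007,0,0,0,0.75],[0,0,-0.0007,0,0,0,0.85],[0,0,-0.0007,0,0,0,1],[0,0,-0.0007,0,0,0,1],[0,0,-0.0007,0,0,0,1],[0,0,-0.01,0,0,0,1],[0,0,-0.03,0,0,0,1],[0,0,-0.07,0,0,0,1],[0,0,-0.13,0,0,0,1],[0.05,0,-0.16,0,0,0,1],[0.1,0,-0.16,0,0,0,1],[0.14,0,-0.16,0,0,0,1],[0.14,0,-0.16,0,0,0,1],[0.14,0,-0.16,0,0,0,1]]
  ]
}}

```text
time_s: 18.77
tool_pos: [0.4099, 0.1887, 0.4044]
tcp_rot: [-0.542, 3.091, 0.001]
wrist_force: [0.0, 1.1, 0.8]
grip_width: 0.0854
finger_force: 0.0
```

Run:
```python
from h import *
st(); fs={n:grab_frame(n) for n in("wrist","top","scene")}
for n in("wrist","top"):
    f=fs[n]; p=cloud(f); im=f["img"]; z=p[...,2]
    near=np.isfinite(z)&(abs(p[...,0]-.543)<.13)&(abs(p[...,1]-.237)<.1)
    for lab,k in(("blue rim",near&(z>.095)&(z<.112)),):
        q=p[k]
        if len(q)<30: print(n,lab,len(q)); continue
        print(n,lab,len(q),cv2.minAreaRect((q[:,:2]*1000).astype(np.float32)),np.percentile(z[k],[50,98]).round(4))
        a=np.radians(19.8); l=(q[:,:2]-[.543,.237])@[np.cos(a),np.sin(a)]; c=(q[:,:2]-[.543,.237])@[-np.sin(a),np.cos(a)]
        t=q[:,2]>.1
        print("plane",np.linalg.lstsq(np.c_[l,c,np.ones(len(l))][t],q[t,2],rcond=None)[0].round(4),l.min().round(3),l.max().round(3))
t=cv2.resize(fs["scene"]["img"][150:290,110:310],(548,384),interpolation=cv2.INTER_CUBIC)
cv2.imwrite("pics/c6.png",cv2.resize(np.hstack([fs["wrist"]["img"],t]),(800,290)))
```

```text
t 18.77 tcp [0.4099 0.1887 0.4044] psi -160.11 zax [ 3.3e-03  9.0e-04 -1.0e+00] F [0.  1.1 0.8] w 0.0854 ff 0.0 q6 -1.66
wrist blue rim 1853 ((511.3629455566406, 225.86915588378906), (111.8862533569336, 66.3125991821289), 19.775693893432617) [0.102  0.1043]
plane [ 0.0017 -0.0002  0.1029] -0.089 0.022
top blue rim 228 ((543.42724609375, 237.83863830566406), (179.23072814941406, 67.11487579345703), 19.895496368408203) [0.1016 0.1095]
plane [1.000e-04 6.900e-03 1.039e-01] -0.089 0.09
```

View pics/c6.png

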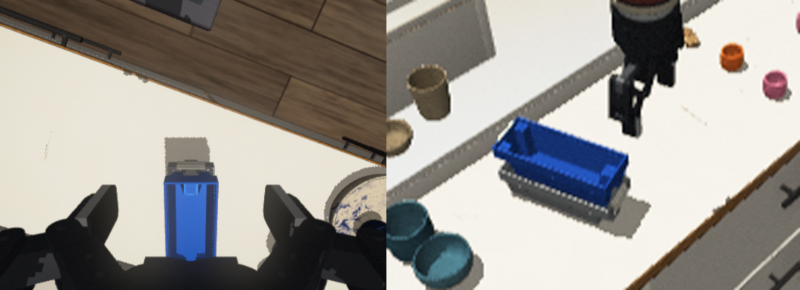

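The stack is square (yaw 19.9°, centre within about 1 mm of the grey bin's) and level. The blue rim is at 104 mm = 49 + 55, the card is at the far end, and the gripper is clear. Handing in.

```bash
python3 -c "
from rig import *
print(sign_off())"
```

```text
the job is handed in; nothing more can be done
None
```

The job is handed in: the green cup stands upright in the grey bin, and the blue bin sits level and square on the grey ledges, turned half a turn. It took about 19 s of the 72 s, and I never touched the tape, tags, bowl or look-alike cups.

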